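# Set the key duplicator's depth, then lock its carriage at the length clip

### The arm

A 6-joint arm with a two-finger parallel gripper is mounted at the origin on the work surface. World frame = base frame: x ahead of the robot, y to its left, z up, the work surface at z = 0. Lengths are in m, angles in rad, forces in N, time in s.
With the tool pointing down it reaches from about 0.375 to 0.975 m from the base axis. Payload 3.8 kg.
Tool frame: the origin (TCP) lies midway between the tips of the shut fingers; the grasp point (between the pads) lies 19 mm behind it; z points along the fingers, y is the direction in which the jaws open and shut (so a half turn about z gives the same grasp; the last joint's range is limited). The gripper opens to 88 mm and grips with 3 to 60 N. Pads are 18 mm wide; open, the fingers measure 123 mm over their backs; the gripper's body (75 mm by 187 mm) begins 45 mm behind the grasp point.
Start: joints at [-1.171, 0.264, 1.604, -0, 1.274, -0.037], TCP at [0.286, -0.612, 0.239] pointing down, gripper open.
Joint ranges: [-2.63, 2.63], [-0.94, 2.18], [0.31, 2.57], [-1.31, 4.45], [0, 2.66], [-2.55, 2.55]. Speed limits (rad/s): [2.57, 2.57, 3.14, 3.14, 3.14, 3.14].

### API

Orientations are given as a 3x3 rotation matrix whose columns are the frame's x, y, z axes.
In Python, from rig import env, claw, viewer, job gives the robot as it stands. The module is installed in compiled form; this text tells all that it offers. Calls block until the motion is done:
- env.move_pose(position, orientation): joint-space move of the TCP to a pose.
- env.move_linear(position, max_speed=0.15, frame=None): straight line of the TCP; frame=None keeps the orientation; max_speed is the mean speed in m/s.
- env.move_j(angles): joint-space move.
- claw.gripper_to(opening, force=None): finger opening in m; force is the grip in N (None keeps the last); returns when the fingers have stopped.
- env.dwell(seconds).
- env.solve_ik(position, orientation): joint angles nearest the present ones, or None.
- env.observe(): the state.
- viewer.grab_frame(name): name is "scene" or "side" or "wrist"; returns (picture, depth): 400x640x3 uint8, blue, green, red; 400x640 float32, m along the optical axis (not along the pixel's ray), 0 where there is no reading.
- viewer.get_calibration(name): a dict with "K" (3x3 intrinsics, pixels), "dist_coeffs" ([k1, k2, p1, p2, k3] as OpenCV has them; the pictures are not rectified), "R" (3x3) and "t" (3): a world point X has camera coordinates R X + t. Camera axes: x right, y down, z forward; pixel columns grow to the right and rows downward; lengths in m; the calibration is good to about 2 mm. A picture is of the moment at which its call begins: read the wrist's pose just before it. get_calibration takes no time and is no camera call; for the wrist camera it gives the pose at the moment of the call.
A pose or a line that the arm cannot do raises env.PlanningError and nothing moves.
- job.job_done(): hands the job in, once; it reports no verdict.
The state is a dict: "clock": time; "joint_positions": joint angles; "qvel": joint speeds; "joint_efforts": joint torques, N m; "tool_pos": TCP position; "tcp_rot": TCP orientation; "contact_force": force on the tool from outside, world axes, zero at the start; "moment": the same for the moment, N m; "opening": finger opening in m.
Only numpy, scipy, OpenCV 4.12 (cv2) and the standard library are available. Lean on these libraries where they do the work, as an engineer would, in place of code of your own. Each camera call takes 0.05 s, during which the arm holds its last target.

### The job

Set the key duplicator up for the next cut: first turn the knurled depth knob until its white line points at the red tab on its dial. Then take the carriage by the black grip of its upright cam lever, slide it left against its spring until its pointer stands at the yellow clip on the scale, and, holding it there, swing the lever towards you fully closed. Finish with the lever closed, the pointer at the clip and your fingers still gripping the lever, and leave the loose things on the counter where they are.

Things in the scene. Friction and masses are not known exactly. Their poses are not given: they have to be found in the camera images.
- duplicator: key duplicating machine with a dark cast-iron base 280 x 400 mm, fixed to the counter. Origin: centre of its underside, on the counter. Its axes: x away from the operator's front side, y to the left as the robot sees it at yaw 0, z up. Motor and cutter stand at its back and left (up to 158 mm high, a belt cover on the left end); a tower on its right carries the depth dial; along its front runs the carriage.
- depth_grip (a point): point on the vertical axis of the depth knob at the height to grip it, 142 mm above the counter, fixed to the machine at (-45, -164, 142) mm in the machine's frame. The knob is a knurled steel cylinder 40 mm across from 118 to 152 mm above the counter, on a black skirt 50 mm across (113 to 118 mm) over a white dial plate 68 mm across. Its axes are those of the machine.
- depth_knob (a joint): angle of the depth knob in rad, turns without end, counter-clockwise from above is positive; its white line (on its top and skirt) points along the machine's +x at 0, +y at 1.57, -x at 3.14. It stays where it is left (about 0.05 N m of friction).
- depth_line (a point): outer end of the white line on the knob's skirt, 24 mm from the knob's axis, 118 mm above the counter; turns with the knob.
- depth_tab: red tab, 7 mm wide, clipped on the rim of the depth dial (34 mm from the knob's axis). Origin: on the knob's axis at dial height (113 mm above the counter); its own +x axis points from the knob's axis to the tab. The white line stands at the tab when it points along this x axis. The tab lies 0.6 to 1.7 rad counter-clockwise of the line at the start.
- carriage (a joint): travel of the carriage along the machine's +y (left) in m: 0 at home (right end, where a spring draws it with 2.4 N, growing to 3.7 N at 0.11), end stop at 0.125. Unless the cam lever is closed it runs back home when let go.
- pointer (a point): tip of the carriage's pointer (red needle on a white bracket) over the scale at the front, 56 mm above the counter. It is 45 mm to the left (machine +y) of the middle of the lever's grip, and moves with the carriage.
- length_clip: yellow clip, 6 mm wide along the scale, on the front edge of the scale. Origin: centre of its underside, 53 mm above the counter, 11 mm in front of the pointer's track; axes as the machine's. The pointer stands at the clip when both have the same y in the machine's frame, 45 to 105 mm of carriage travel from home.
- cam_lever (a joint): angle of the cam lever in rad: 0 upright (open), grows as it swings towards the machine's front (-x) and down, 1.25 at its stop (fully closed). It starts between 0 and 0.25 and stays where it is left (about 1.5 N moves it at the grip). From about 0.6 rad on its cam bites on the rail: it then takes some 5 to 10 N at the grip and the carriage no longer slides freely; past 1.15 rad it is over centre and easy again, and the carriage is locked.
- cam_grip (a point): middle of the lever's grip: a black sleeve 20 mm across, 32 mm long, along the machine's y axis, free at both flat ends (pinch it end to end from above). It turns freely on its cross pin, so the fingers may keep pointing down while the lever swings. Swing radius 65 mm about the lever's pin (along machine y, at x = -105, z = 82 mm): 147 mm high upright, 103 mm closed. Moves with the carriage.
- plug: brass lock cylinder plug standing on end, 17 mm across, 31 mm high; leave it alone. Origin: centre of its underside.
- key_gauge: flat green key gauge 100 x 34 x 4 mm; leave it alone. Origin: centre of its underside.
- key_tag: orange plastic key tag 63 x 30 x 8 mm; leave it alone. Origin: under the middle of its square part.
- padlock: brass padlock lying flat, 81 x 40 x 22 mm; leave it alone. Origin: under the middle of its brass body.
- bench_brush: bench brush about 190 mm long, lying; leave it alone.
- flat_file: small file with a wooden handle, 190 mm long, lying; leave it alone. Origin: under the joint of blade and handle.

How it is judged:
On the way, in this order (a step that is already met when the one before it is completed fails the run):
1. the depth knob's white line points at the red tab (within 3 mm at the skirt) (y of depth_line in the frame of depth_tab between -0.003 and 0.003 m and x of depth_line in the frame of depth_tab above 0.01 m), for 0.3 s.
2. the carriage is held with its pointer at the clip (within 3 mm), the cam lever still open (y of pointer in the frame of length_clip between -0.003 and 0.003 m and value of joint cam_lever below 0.6 rad and contact force between the fingers and duplicator above 0.5 N), for 0.2 s.
At the end, for the whole second after the job is handed in: White line at the red tab (within 3 mm at the skirt's edge), pointer at the yellow clip (within 3 mm, half the clip's width), cam lever closed to its stop (at least 1.12 of 1.25 rad), fingers still gripping the lever (force above 1 N, grasp point within 35 mm of its grip) (all of step 1 and y of pointer in the frame of length_clip between -0.003 and 0.003 m and value of joint cam_lever above 1.12 rad and contact force between the fingers and duplicator above 1 N and distance between the grasp point and cam_grip below 0.035 m); the arm keeps its last pose, push and grip.
It fails at once if the cam lever is swung past halfway with the pointer more than 5 mm off the clip (value of joint cam_lever above 0.75 rad and (y of pointer in the frame of length_clip above 0.005 m or y of pointer in the frame of length_clip below -0.005 m)).
It fails at once if a loose thing on the counter is moved more than 20 mm (distance of any of plug, key_gauge, key_tag, padlock, bench_brush, flat_file from where it was at the start of the episode above 0.02 m).
It also fails if it takes over 64 s, if anything falls off the work surface, if the arm or the gripper's body presses on something with over 40 N, if the wrist force passes 120 N, or if a joint passes its speed limit or range.

## Working session

There is one attempt and no reset: what is moved stays moved. The work goes in short steps, each a Python script; the robot and the scene stay as the last script left them, time stands still between calls to the robot, and variables do not carry over. Pictures are saved under pics/ and viewed, and the job is handed in when it is done.

```bash
mkdir -p pics; ls; python3 - <<'E'
from rig import env,claw,viewer,job
import cv2,numpy as np
o=env.observe(); print(o['clock'],o['tool_pos'],o['opening'])
for n in ["scene","side","wrist"]:
    c=viewer.get_calibration(n); print(n,c['K'][0][0],c['dist_coeffs'],np.round(c['R'],3).tolist(),np.round(c['t'],3))
    p,d=viewer.grab_frame(n); cv2.imwrite(f'pics/{n}0.png',p); np.save(f'pics/{n}0.npy',d)
    import pickle; pickle.dump(c,open(f'pics/{n}0.pkl','wb'))
E
```

```text
pics
0.0 [ 0.28528111 -0.6109909   0.23740051] 0.08807081971295258
scene 449.3121312947236 [-0.07029595  0.          0.          0.          0.        ] [[-0.684, 0.729, -0.003], [0.584, 0.545, -0.601], [-0.437, -0.413, -0.799]] [ 0.397 -0.225  1.702]
side 519.2518944697133 [-0.08972154  0.          0.          0.          0.        ] [[-0.999, -0.047, 0.002], [-0.033, 0.682, -0.73], [0.033, -0.73, -0.683]] [0.526 0.102 1.421]
wrist 349.3657799820154 [-0.03794504  0.          0.          0.          0.        ] [[0.423, -0.906, -0.001], [-0.867, -0.405, 0.29], [-0.263, -0.122, -0.957]] [-0.674 -0.04   0.39 ]
```

View pics/scene0.png

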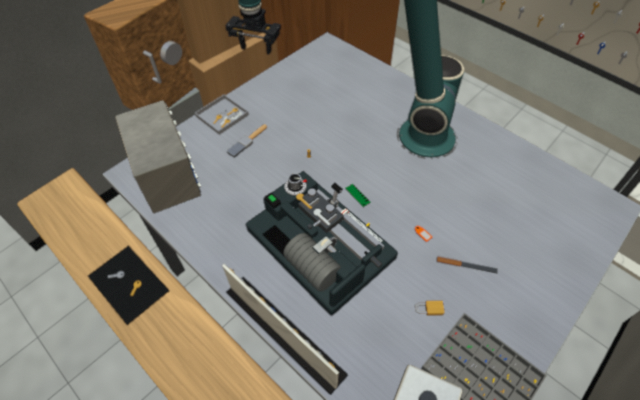

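View pics/side0.png

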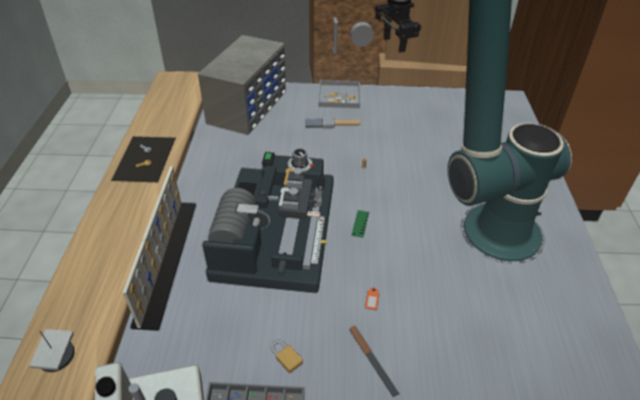

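View pics/wrist0.png

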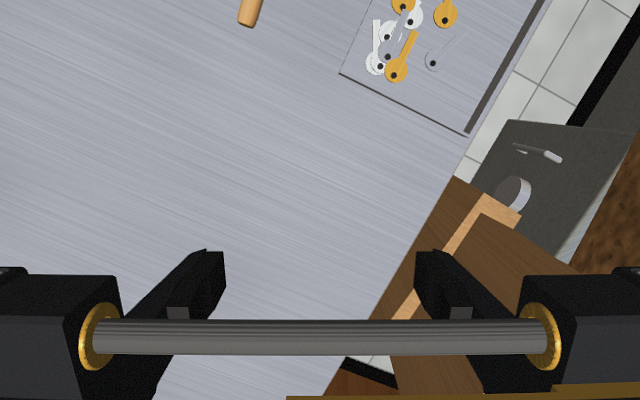

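```bash
cat > h.py <<'E'
import numpy as np,cv2,pickle
def ray(c,px):
    K=np.array(c['K']);R=np.array(c['R']);t=np.array(c['t'])
    u=cv2.undistortPoints(np.array([[px]],float),K,np.array(c['dist_coeffs']))[0,0]
    return -R.T@t, R.T@np.array([u[0],u[1],1.])
def onz(c,px,z):
    o,d=ray(c,px); return o+d*(z-o[2])/d[2]
def tri(c1,p1,c2,p2):
    a,d=ray(c1,p1);b,e=ray(c2,p2)
    A=np.stack([d,-e],1); s=np.linalg.lstsq(A,b-a,rcond=None)[0]
    P=a+d*s[0];Q=b+e*s[1]; return (P+Q)/2,np.linalg.norm(P-Q)
def proj(c,X):
    r=cv2.Rodrigues(np.array(c['R']))[0]
    return cv2.projectPoints(np.array([X],float),r,np.array(c['t'],float),np.array(c['K']),np.array(c['dist_coeffs']))[0][0,0]
E
python3 - <<'E'
from h import *
for n,b in [('scene',(235,155,405,320)),('side',(195,135,345,300))]:
    p=cv2.imread(f'pics/{n}0.png')[b[1]:b[3],b[0]:b[2]]; cv2.imwrite(f'pics/{n}0z.png',cv2.resize(p,None,fx=3.6,fy=3.6,interpolation=2))
S=pickle.load(open('pics/scene0.pkl','rb'));D=pickle.load(open('pics/side0.pkl','rb'));W=pickle.load(open('pics/wrist0.pkl','rb'))
print(tri(S,(294,180),D,(300,155)),onz(S,(294,180),.152),onz(D,(300,155),.152))
for c,px in((S,[(303,172),(397,252),(331,312),(247,227)]),(D,[(206,278),(318,290)])): print([np.round(onz(c,q,.02 if 0 else .03),3) for q in px])
print(-W['R'].T@W['t'])
E
```

```text
(array([ 0.5677676 , -0.12908449,  0.14042278]), np.float64(0.00035407755943555935)) [ 0.57409306 -0.12182801  0.152     ] [ 0.56657841 -0.1149625   0.152     ]
[array([ 0.463, -0.199,  0.03 ]), array([0.493, 0.234, 0.03 ]), array([0.773, 0.216, 0.03 ]), array([ 0.746, -0.17 ,  0.03 ])]
[array([0.777, 0.223, 0.03 ]), array([0.502, 0.244, 0.03 ])]
[ 0.35308964 -0.57920699  0.38450442]
```

View pics/scene0z.png

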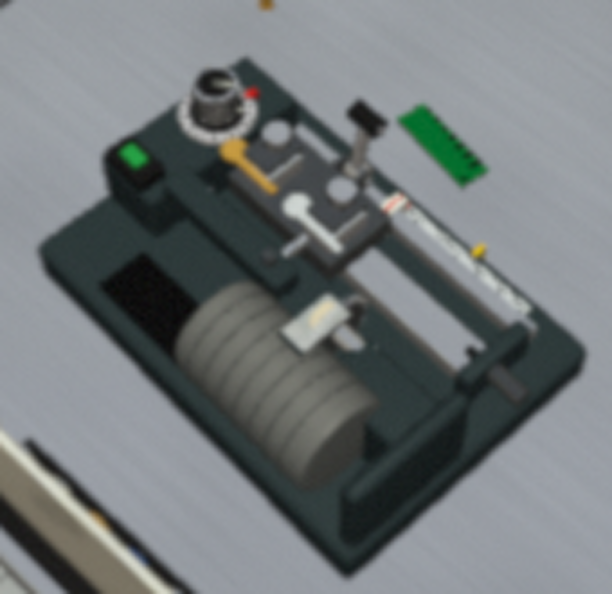

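View pics/side0z.png

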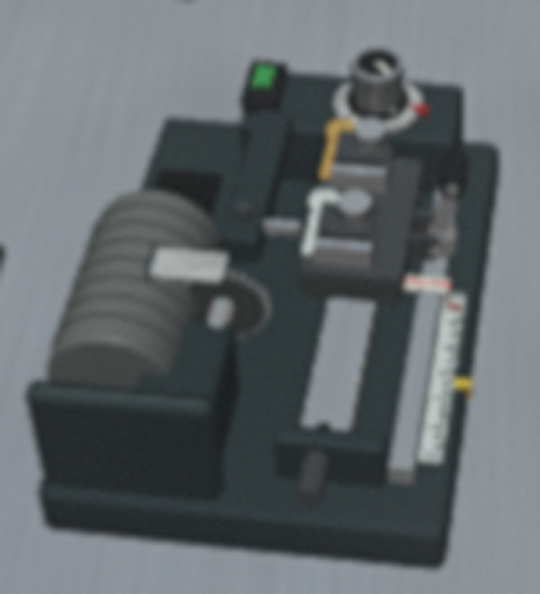

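```bash
cat >> h.py <<'E'
def tool(a):
    # tool down, tool y axis (jaws) at world yaw a
    y=np.array([np.cos(a),np.sin(a),0]);z=np.array([0,0,-1.]);return np.stack([np.cross(y,z),y,z],1)
E
python3 - <<'E'
from rig import env,viewer
from h import *
o=env.observe(); print(np.round(o['tcp_rot'],3))
for a in(-1.64,1.5,0.,3.14):
    q=env.solve_ik([.56,-.02,.27],tool(a)); print(a,None if q is None else np.round(q,2))
E
```

```text
[[ 0.906  0.423 -0.001]
 [ 0.423 -0.906  0.002]
 [ 0.    -0.002 -1.   ]]
-1.64 [-0.08  0.03  1.81 -0.    1.3   1.56]
1.5 [-0.08  0.03  1.81 -0.    1.3  -1.58]
0.0 [-0.08  0.03  1.81 -0.    1.3  -0.08]
3.14 None
```

```bash
python3 - <<'E'
from rig import env,viewer
from h import *
env.move_pose([.55,-.02,.29],tool(-1.64)); env.dwell(.2)
c=viewer.get_calibration('wrist');p,d=viewer.grab_frame('wrist')
cv2.imwrite('pics/w1.png',p);np.save('pics/w1.npy',d);pickle.dump(c,open('pics/w1.pkl','wb'))
print(env.observe()['clock'],env.observe()['tool_pos'],-c['R'].T@c['t'])
E
```

```text
2.7167 [ 0.55003459 -0.02049376  0.28987948] [ 0.6246174  -0.02557674  0.43684255]
```

View pics/w1.png

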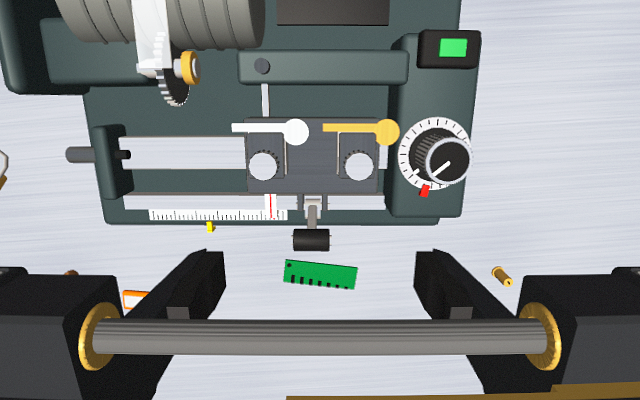

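```bash
python3 - <<'E'
import cv2
p=cv2.imread('pics/w1.png')
cv2.imwrite('pics/w1k.png',cv2.resize(p[105:205,385:485],None,fx=6,fy=6,interpolation=cv2.INTER_CUBIC))
cv2.imwrite('pics/w1c.png',cv2.resize(p[180:260,190:345],None,fx=5,fy=5,interpolation=cv2.INTER_CUBIC))
E
```

```text
(no output)
```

View pics/w1k.png

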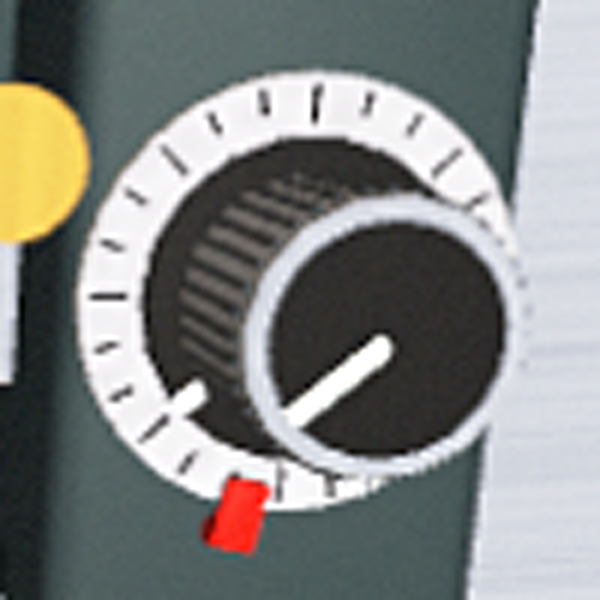

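View pics/w1c.png

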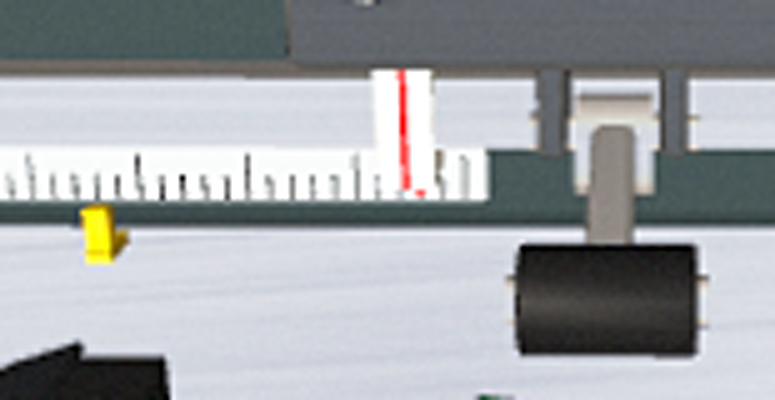

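```bash
python3 - <<'E'
from h import *
c=pickle.load(open('pics/w1.pkl','rb'));p=cv2.imread('pics/w1.png').astype(int)
hsv=cv2.cvtColor(p.astype(np.uint8),cv2.COLOR_BGR2HSV)
def fit(P):
    A=np.c_[2*P,np.ones(len(P))];s=np.linalg.lstsq(A,(P**2).sum(1),rcond=None)[0];return s[:2],np.sqrt(s[2]+s[0]**2+s[1]**2)
Z=lambda pts:[(385+x/6,105+y/6) for x,y in pts]
rim=Z([(78,300),(95,220),(140,145),(200,97),(305,70),(400,90),(465,135),(500,180),(90,370),(135,440),(190,483),(300,510)])
P=np.array([onz(c,q,.113)[:2] for q in rim]);dc=fit(P);print('dial',dc)
top=Z([(244,330),(262,262),(300,222),(350,198),(420,195),(480,225),(515,275),(522,330),(500,400),(460,450),(400,475),(330,465),(280,430)])
P=np.array([onz(c,q,.152)[:2] for q in top]);kc=fit(P);print('knobtop',kc)
ctr=dc[0]
for nm,q,z in [('line in',(385,345),.152),('line out',(290,420),.152),('skirt',(178,405),.118),('tabtop',(240,505),.116),('tab c',(237,515),.116),('tab inner',(248,480),.117)]:
    x=onz(c,Z([q])[0],z)[:2];v=x-ctr;print(nm,x,np.linalg.norm(v),np.arctan2(v[1],v[0]))
a=onz(c,Z([(385,345)])[0],.152)-onz(c,Z([(290,420)])[0],.152);print('linedir',np.arctan2(-a[1],-a[0]))
e=[onz(c,(190+x/5,180+200/5),.053) for x in(0,487)];print('scale edge',e);v=e[0]-e[1];print('yaw',np.arctan2(-v[0],v[1]))
Zc=lambda q:(190+q[0]/5,180+q[1]/5)
for nm,q,z in [('clip',(97,215),.058),('clip.053',(100,250),.053),('ptr',(405,190),.056),('lever',(606,300),.147),('levtop',(606,250),.147)]: print(nm,onz(c,Zc(q),z))
d=np.load('pics/w1.npy');print('depth lever',d[240,311],d[238:243,305:317].min())
m=cv2.inRange(hsv,(0,150,120),(8,255,255))[180:205,410:440];ys,xs=np.nonzero(m);print(xs.mean()+410,ys.mean()+180)
E
```

```text
dial (array([ 0.56950085, -0.12960601]), np.float64(0.03406027339311404))
knobtop (array([ 0.56950259, -0.12896821]), np.float64(0.019588824534624665))
line in [ 0.56814843 -0.12932682] 0.0013809347374321432 2.9380133880799835
line out [ 0.55848045 -0.11639733] 0.017202281082708416 2.266122274897455
skirt [ 0.55415059 -0.10973442] 0.025109974371972255 2.2285256056867846
tabtop [ 0.53690877 -0.12023706] 0.03391195676654763 2.8616788742955253
tab c [ 0.53530294 -0.11978701] 0.03557962804570665 2.861991111978952
tab inner [ 0.54115965 -0.12113811] 0.02957920000172173 2.851251572285427
linedir 2.2128534451506923
scale edge [array([0.50165733, 0.13427399, 0.053     ]), array([0.49376915, 0.02054608, 0.053     ])]
yaw -0.06924917287551044
clip [0.49807309 0.11027786 0.058     ]
clip.053 [0.48768692 0.11278055 0.053     ]
ptr [0.49853574 0.03881518 0.056     ]
lever [ 0.50549148 -0.0101496   0.147     ]
levtop [ 0.51500857 -0.01088091  0.147     ]
depth lever 0.30224618 0.0
424.3666666666667 190.56666666666666
```

```bash
python3 - <<'E'
from rig import env,viewer,claw
from h import *
k=np.array([.5695,-.1293]); a0=-.39
env.move_pose([*k,.20],tool(a0)); claw.gripper_to(.06,25)
env.move_linear([*k,.126],.1); 
o=env.observe();print(o['clock'],o['contact_force'])
claw.gripper_to(.03,25); env.dwell(.1)
o=env.observe();print(o['opening'],o['contact_force'],o['tool_pos'])
n=4
for i in range(1,n+1): env.move_linear([*k,.126],.1,frame=tool(a0+.635*i/n)) if 0 else env.move_pose([*k,.126],tool(a0+.635*i/n))
env.dwell(.2)
o=env.observe();print(o['clock'],o['contact_force'],o['moment'],np.arctan2(o['tcp_rot'][1][1],o['tcp_rot'][0][1]))
claw.gripper_to(.06); env.move_linear([*k,.2],.15)
env.move_pose([.55,.03,.27],tool(-1.64)); env.dwell(.2)
c=viewer.get_calibration('wrist');p,d=viewer.grab_frame('wrist')
cv2.imwrite('pics/w2.png',p);np.save('pics/w2.npy',d);pickle.dump(c,open('pics/w2.pkl','wb'))
print(env.observe()['clock'],-c['R'].T@c['t'])
E
```

```text
5.4833 [ 0.33464387 -0.04516111  0.42709846]
0.03908469860567986 [-3.00359572  1.86044626  5.84811875] [ 0.5692754  -0.12913842  0.12670968]
7.325 [-2.43009612  1.79606156  4.92571338] [0.24935861 0.49576251 0.01692902] 0.24526397048749785
10.575 [0.62457476 0.02487319 0.41676927]
```

View pics/w2.png

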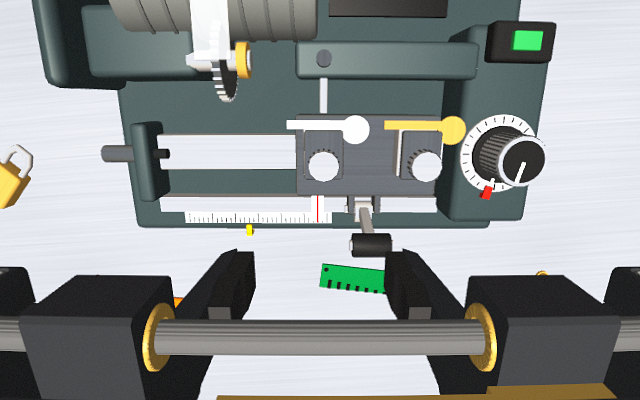

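```bash
python3 - <<'E'
from h import *
c=pickle.load(open('pics/w2.pkl','rb'));p=cv2.imread('pics/w2.png')
cv2.imwrite('pics/w2k.png',cv2.resize(p[105:215,450:550],None,fx=5,fy=5,interpolation=cv2.INTER_CUBIC))
cv2.imwrite('pics/w2c.png',cv2.resize(p[185:265,235:400],None,fx=4.8,fy=4.8,interpolation=cv2.INTER_CUBIC))
E
```

```text
(no output)
```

View pics/w2k.png

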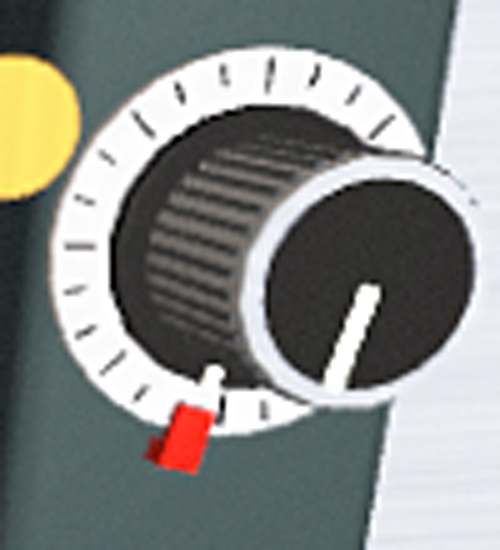

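View pics/w2c.png

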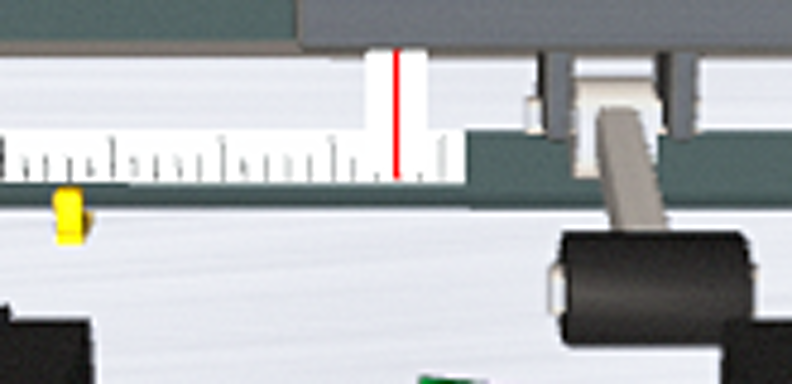

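```bash
python3 - <<'E'
from h import *
c=pickle.load(open('pics/w2.pkl','rb'))
c1=pickle.load(open('pics/w1.pkl','rb'))
Z=lambda q:(450+q[0]/5,105+q[1]/5)
def fit(P):
    P=np.array(P);A=np.c_[2*P,np.ones(len(P))];s=np.linalg.lstsq(A,(P**2).sum(1),rcond=None)[0];return s[:2],np.sqrt(s[2]+s[0]**2+s[1]**2)
dc=fit([onz(c,Z(q),.113)[:2] for q in[(50,245),(65,165),(110,95),(180,55),(270,45),(340,65),(400,110),(60,320),(100,385),(150,420),(230,436),(300,412)]]);print(dc)
ctr=dc[0]
for nm,q,z in[('skirt',(209,388),.118),('in',(370,290),.152),('out',(335,388),.152)]+[(f'tab{z}',(188,440),z) for z in(.115,.118,.121)]:
    v=onz(c,Z(q),z)[:2]-ctr;print(nm,np.linalg.norm(v),np.arctan2(v[1],v[0]))
a=onz(c,Z((335,388)),.152)-onz(c,Z((370,290)),.152);print(np.arctan2(a[1],a[0]))
for z in(.115,.118,.121):
    v=onz(c1,(385+240/6,105+515/6),z)[:2]-np.array([.5695,-.1296]);print('w1 tab',z,np.linalg.norm(v),np.arctan2(v[1],v[0]))
print('tri tab',tri(c1,(385+237/6,105+515/6),c,Z((188,440))))
Zc=lambda q:(235+q[0]/4.8,185+q[1]/4.8); Zo=lambda q:(190+q[0]/5,180+q[1]/5)
O=np.array([.6257,.0311]);s,cc=np.sin(-.069),np.cos(.069)
def M(x): dx,dy=x[0]-O[0],x[1]-O[1];return np.round([cc*dx+s*dy,-s*dx+cc*dy,x[2]],4)
for nm,c_,f,q,z in[('clip',c,Zc,(69,205),.058),('clip',c1,Zo,(97,222),.058),('ptr',c,Zc,(396,178),.056),('ptr',c1,Zo,(405,190),.056),('lev',c,Zc,(652,288),.146),('lev',c1,Zo,(606,300),.146)]: print(nm,M(onz(c_,f(q),z)))
for nm,a,b in[('clip top mid',(97,222),(69,205)),('ptr',(405,190),(396,178)),('lev',(606,300),(655,288)),('clip bottom',(100,262),(72,243))]:
    P,e=tri(c1,Zo(a),c,Zc(b));print(nm,M(P),e)
E
```

```text
(array([ 0.56978172, -0.12849857]), np.float64(0.03432430164197878))
skirt 0.025528660336033484 2.9141176965621236
in 0.00252166329691448 -2.3805892560148774
out 0.017310818267069865 3.004061592632231
tab0.115 0.03586254009543181 2.9331724938272017
tab0.118 0.03532503051650974 2.887737541570134
tab0.121 0.03486260316250306 2.840998477410187
2.8793667533006597
w1 tab 0.115 0.03567302667651816 2.8853803806148384
w1 tab 0.118 0.03510548849572697 2.854947933666785
w1 tab 0.121 0.03457151230372247 2.8235455369484757
tri tab (array([ 0.53637444, -0.1185342 ,  0.12025589]), np.float64(0.00021932697636203622))
clip [-0.1347  0.0701  0.058 ]
clip [-0.1345  0.0704  0.058 ]
ptr [-0.1289 -0.0045  0.056 ]
ptr [-0.1274 -0.0011  0.056 ]
lev [-0.1173 -0.0497  0.146 ]
lev [-0.1175 -0.0494  0.146 ]
clip top mid [-0.1339  0.0697  0.06  ] 0.00015955069760925717
ptr [-0.1193 -0.0047  0.0813] 0.0010659978716030256
lev [-0.1156 -0.0495  0.1503] 0.00023665316300173754
clip bottom [-0.1426  0.0692  0.062 ] 0.0004107131452914162
```

```bash
cat >> h.py <<'E'
O=np.array([.6257,.0311,0.]);_s,_c=np.sin(-.069),np.cos(.069)
RM=np.array([[_c,-_s,0],[_s,_c,0],[0,0,1]])
def W(m): return O+RM@np.array(m)
def M(x): return RM.T@(np.array(x)-O)
A=-np.pi/2-.069
def snap(viewer,n,cam='wrist'):
    c=viewer.get_calibration(cam);p,d=viewer.grab_frame(cam)
    cv2.imwrite(f'pics/{n}.png',p);pickle.dump(c,open(f'pics/{n}.pkl','wb'));return p,c
E
python3 - <<'E'
from rig import env,viewer,claw
from h import *
env.move_pose([.50,-.135,.26],tool(A)); env.dwell(.15)
p,c=snap(viewer,'w3')
q=proj(c,[.5696,-.129,.118]).astype(int);print(q)
x,y=q;cv2.imwrite('pics/w3k.png',cv2.resize(p[max(y-55,0):y+55,x-60:x+60],None,fx=5,fy=5,interpolation=2))
claw.gripper_to(.052,35)
g=[-.117,-.0495]
env.move_pose(W([*g,.19]),tool(A)); env.move_linear(W([*g,.127]),.08)
print(env.observe()['contact_force'])
claw.gripper_to(.01,35);env.dwell(.1)
o=env.observe();print(o['clock'],o['opening'],o['contact_force'],M(o['tool_pos']))
snap(viewer,'w4');snap(viewer,'d4','side');snap(viewer,'s4','scene')
E
```

```text
[307 108]
[-0.24779408 -0.02720842  1.0766055 ]
13.9417 0.031590675956861346 [-0.91011723  1.30397246  2.00201382] [-0.11660789 -0.04947093  0.12750953]
```

View pics/w3k.png

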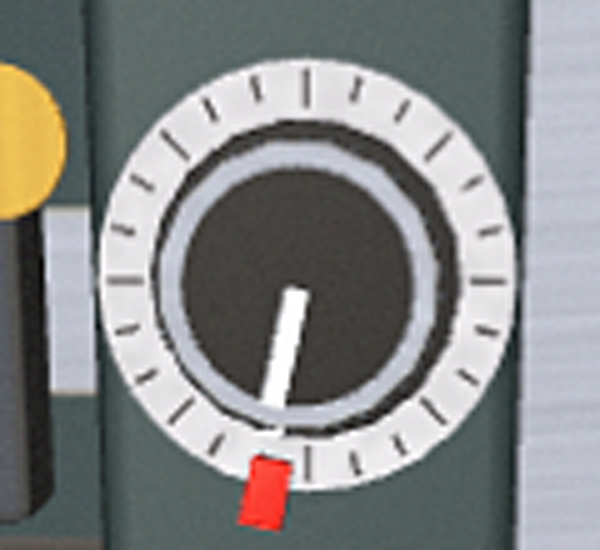

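View pics/w4.png

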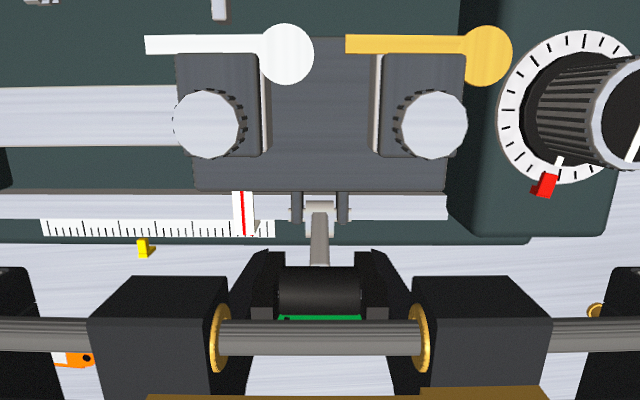

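View pics/d4.png

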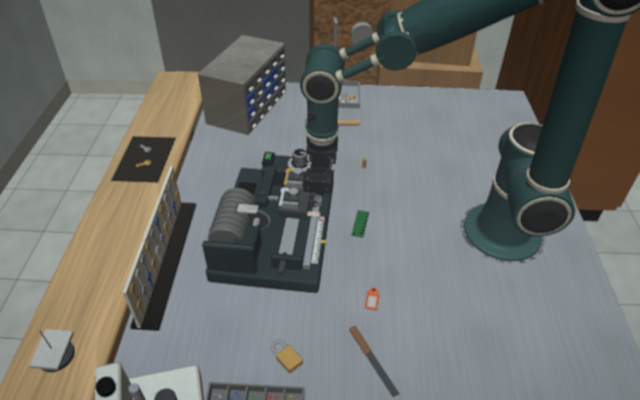

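The knob's line runs straight into the red tab. The lever is pinched at 31.6 mm opening, with the pointer and clip both in view. Next I slide the carriage.

```bash
python3 - <<'E'
from rig import env,viewer,claw
from h import *
o=env.observe(); g=M(o['tool_pos'])
env.move_linear(W([-.117,-.0495+.0745,.127]),.05);env.dwell(.2)
o=env.observe();print(o['clock'],o['opening'],o['contact_force'],M(o['tool_pos']))
p,c=snap(viewer,'w5')
x,y=proj(c,W([-.13,.07,.056])).astype(int);print(x,y)
cv2.imwrite('pics/w5c.png',cv2.resize(p[y-50:y+50,x-70:x+70],None,fx=5.5,fy=5.5,interpolation=2))
E
```

```text
15.9333 0.031132782204641104 [ 0.10317614 -2.7435829   4.87524728] [-0.11638764  0.02446623  0.12748075]
251 237
```

View pics/w5c.png

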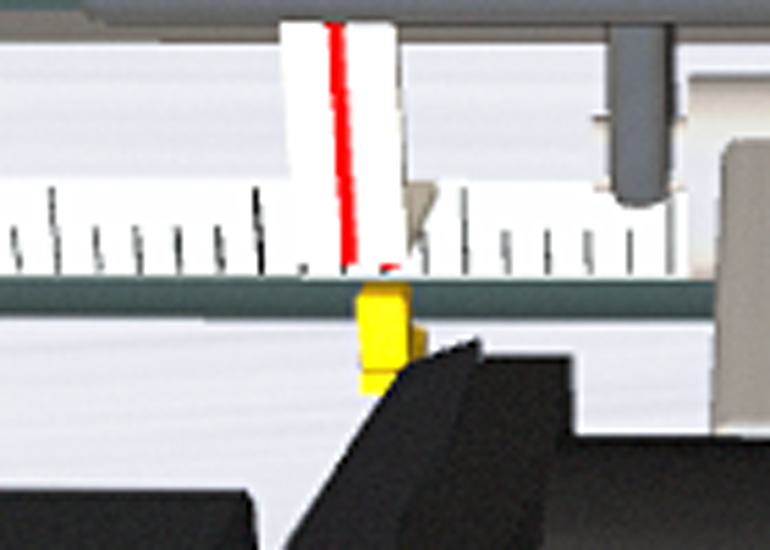

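```bash
python3 - <<'E'
from h import *
c=pickle.load(open('pics/w5.pkl','rb'))
f=lambda q:(181+q[0]/5.5,187+q[1]/5.5)
for n,q,z in[('tip',(389,267),.056),('cliptop',(383,287),.06),('cliptop58',(383,287),.058),('clipfront',(384,362),.06),('clipbot',(380,385),.055)]:print(n,M(onz(c,f(q),z)))
E
```

```text
tip [-0.12873291  0.06986907  0.056     ]
cliptop [-0.12972441  0.06991506  0.06      ]
cliptop58 [-0.13054343  0.07033495  0.058     ]
clipfront [-0.13955745  0.07036172  0.06      ]
clipbot [-0.14497314  0.07210585  0.055     ]
```

```bash
python3 - <<'E'
from rig import env,viewer,claw
from h import *
claw.gripper_to(.01,50)
for th in np.linspace(.186,1.25,10)[1:]:
    env.move_linear(W([-.105-.065*np.sin(th),.0252,.063+.065*np.cos(th)]),.05)
    o=env.observe();m=M(o['tool_pos']);print(round(o['clock'],2),round(th,2),np.round(m,4),np.round(np.arctan2(-m[0]-.105,m[2]-.063),3),np.round(o['contact_force'],1),round(o['opening'],4))
    if abs(m[1]-.0247)>.002: print('abort');break
env.dwell(.3)
p,c=snap(viewer,'w6');x,y=proj(c,W([-.13,.07,.056])).astype(int);print(x,y)
cv2.imwrite('pics/w6c.png',cv2.resize(p[max(y-50,0):y+50,x-70:x+70],None,fx=5.5,fy=5.5,interpolation=2))
E
```

```text
16.51 0.3 [-0.1254  0.0246  0.1251] 0.318 [-3.1 -3.2  7.3] 0.0311
16.81 0.42 [-0.1333  0.0246  0.1219] 0.449 [-2.9 -2.5  5.2] 0.0314
17.11 0.54 [-0.1405  0.0247  0.1179] 0.574 [-5.7 -2.4  4.1] 0.0311
17.41 0.66 [-0.146   0.0248  0.1138] 0.679 [-3.8 -3.6  4. ] 0.0316
17.71 0.78 [-0.151   0.025   0.1093] 0.782 [-2.9 -3.2  5.9] 0.0312
18.01 0.9 [-0.1561  0.0251  0.1036] 0.899 [-3.6 -2.8  4.6] 0.0309
18.31 1.01 [-0.1605  0.0251  0.0972] 1.018 [-3.  -2.5  4.3] 0.0316
18.61 1.13 [-0.1642  0.0252  0.0901] 1.141 [-1.8 -3.2  0.7] 0.0315
18.91 1.25 [-0.1665  0.0252  0.0836] 1.248 [-2.8 -3.   3.5] 0.0313
231 178
```

View pics/w6.png

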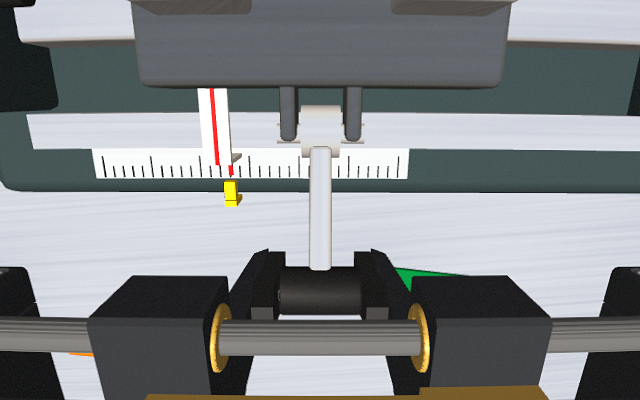

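View pics/w6c.png

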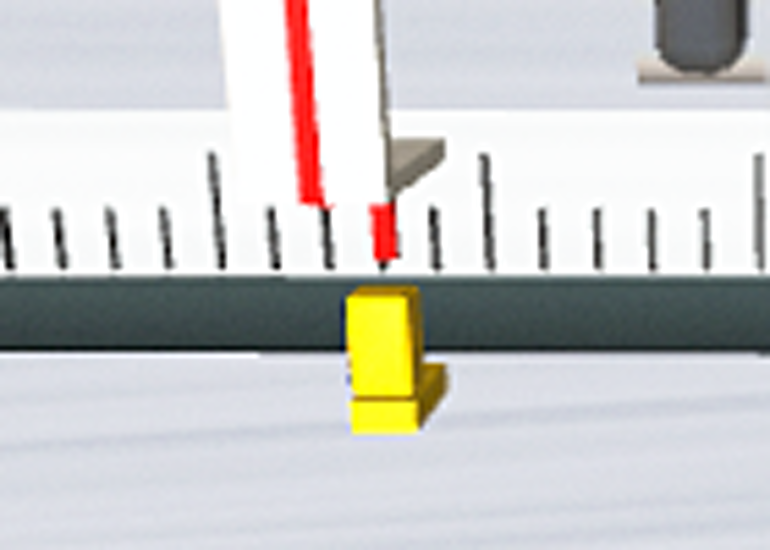

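```bash
python3 - <<'E'
from rig import env,viewer,job
from h import *
snap(viewer,'s7','scene');snap(viewer,'d7','side')
o=env.observe();print(o['clock'],M(o['tool_pos']),o['opening'],o['contact_force'])
job.job_done()
a=[cv2.imread(f'pics/{n}.png') for n in('d4','d7')]
cv2.imwrite('pics/d7z.png',cv2.resize(a[1][130:310,190:400],None,fx=3.5,fy=3.5,interpolation=2))
E
```

```text
19.3583 [-0.16659237  0.02519168  0.08354388] 0.031152163630057027 [-1.48716269 -2.66230733  5.0404762 ]
the job is handed in; nothing more can be done
```

View pics/d7z.png

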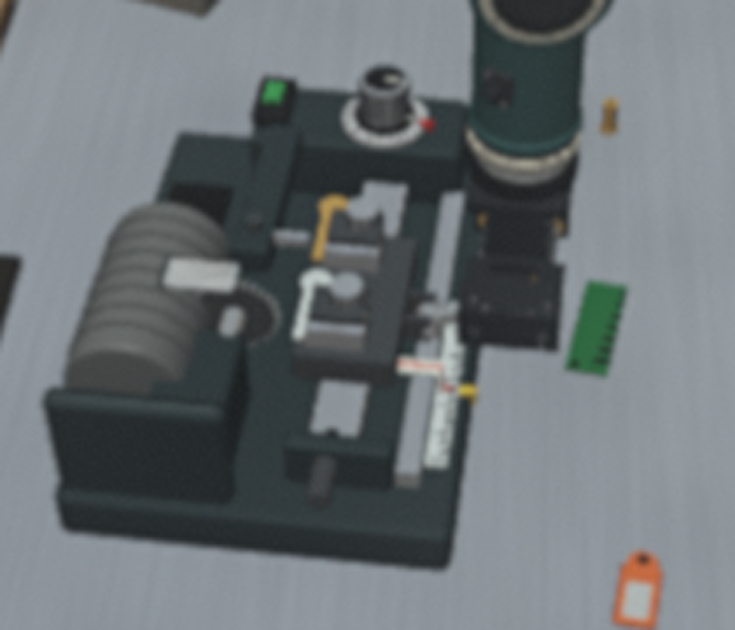

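The key duplicator is set up and the job was handed in at about 19.4 s; no verdict was reported.

- **Depth knob:** I turned it 0.635 rad counter-clockwise. A view from above, before I went to the lever, shows the white line running straight into the red tab. My angle estimates put it within about 0.05–0.07 rad, or 1–2 mm at the skirt. I did not measure it again after that, but the arm did not go near the knob.
- **Carriage:** I slid it 74.5 mm left by the lever's grip. The pointer tip was within about 0.5 mm of the clip before the swing. The last wrist picture, with the lever closed, still shows it centred on the clip.
- **Cam lever:** I swung it until the gripper stood at 1.248 rad on the lever's arc, close to the 1.25 rad stop. The fingers are still holding the grip at 31 mm opening, set to 50 N.
- **Loose things:** The gripper never went near them. The last side picture shows the green gauge, orange tag and plug where they were; I did not re-measure any of them.

**Disagreement:** In the first wrist picture I read the red stripe on the bracket as the pointer tip, which put it about 3 mm off. The later views and the given 45 mm offset from the lever agreed with each other, so I used those.

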